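# Make up two repair kits at the electronics bench

## Task

Make up the two repair kits from the parts on the bench. In the square tray, first lay the aluminium plate flat in the wide compartment and then stand the finned heat sink on the middle of it, lined up with it, fins up; the tall slim capacitor goes upright in that tray's narrow compartment. In the long tray, put the transformer upright in the larger compartment and the short wide capacitor upright in the smaller one, and leave the solder reel, the flux jar and the loose circuit board where they are.

Things in the scene. Friction and masses are not known exactly. Their poses are not given: they have to be found in the camera images.
- plate_mid (a point): Bare aluminium spreader plate, a flat slab 80 (its x) x 44 (its y) x 10 mm thick, about 95 g, with a small dark hole mark near each end; lies flat, loose on the bench. Point at its centre, 5 mm above its underside; z up. Grip it across its 44 mm width (y).
- heatsink_mid (a point): Dark finned heat sink, 48 (its x, along the fins) x 38 (its y, across the seven fins) x 28 mm tall, about 70 g, loose, fins up. Point at its centre, 14 mm above its underside; z up. Lined up on the plate means its x along the plate's x, either way round. Grip it across the outer fins (y).
- cap_tall_mid (a point): Tall slim blue capacitor with a silvery top: upright cylinder 35 mm in diameter, 65 mm tall, about 85 g, loose. Point at its centre, 32.5 mm above its underside; z up.
- cap_short_mid (a point): Short wide blue capacitor with a silvery top: upright cylinder 45 mm in diameter, 32 mm tall, about 70 g, loose. Point at its centre, 16 mm above its underside; z up.
- transformer_mid (a point): Small transformer, about 280 g, loose: dark iron core 56 (its x) x 24 (its y) x 46 mm tall; brown taped coil round its middle, 34 (x) x 40 (y) mm, from 8 to 38 mm above its underside, with thin black flanges at the coil's top and bottom. Point at its centre, 23 mm above its underside; z up. Grip it across the coil (y, 40 mm).
- tray_square: Square pale-rimmed tray, dark floor, fixed, 180 x 180 mm outside; walls, divider and floor 4 mm thick, wall tops 14 mm above the bench. Origin: centre of its underside at bench level, z up. The divider (along x, at y = +30 mm) parts it into the wide compartment (y -86 to +28 mm) and the narrow one (y +32 to +86), both x -86 to +86. Left or right; yaw within 0.2 rad, so the narrow one is on the robot's left.
- tray_long: Long pale-rimmed tray, dark floor, fixed, 120 (x) x 220 mm (y) outside; walls, divider and floor 4 mm thick, wall tops 14 mm above the bench. Origin: centre of its underside at bench level, z up. The divider (along x, at y = +12 mm) parts it into the larger compartment (y -106 to +10 mm) and the smaller one (y +14 to +106), both x -56 to +56. Yaw within 0.2 rad, so the smaller one is on the robot's left.
- spool: Bystander: reel of solder, loose, white flanges 50 mm in diameter, 40 mm tall, standing on its flange among the parts. Origin at the centre of its underside. To be left where it is.
- jar: Bystander: small amber flux jar with a black cap, loose, 34 mm in diameter, 36 mm tall, among the parts. Origin at the centre of its underside. To be left where it is.
- board: Bystander: loose green circuit board with components, 100 (its x) x 150 mm, up to 22 mm tall, lying beyond the parts and the trays. Origin at the centre of its underside. To be left where it is.
Not all that is in view belongs to the job. Leave any orange look-alike of the part that bears cap_tall_mid alone.

How it is judged:
On the way, in this order (a step that is already met when the one before it is completed fails the run):
1. the plate lies flat in the square tray's wide compartment (x of plate_mid in the frame of tray_square between -0.066 and 0.066 m and y of plate_mid in the frame of tray_square between -0.07 and 0.014 m and z of plate_mid in the frame of tray_square between 0.006 and 0.012 m and angle between plate_mid's own z axis and vertical below 0.06 rad), for 0.2 s.
2. then the heat sink stands on the middle of the plate (all of step 1 and horizontal distance between heatsink_mid and plate_mid below 0.01 m and angle between the x axis of heatsink_mid and the x axis of plate_mid, either way round below 0.21 rad and angle between heatsink_mid's own z axis and vertical below 0.06 rad and z of heatsink_mid in the frame of tray_square between 0.025 and 0.031 m), for 0.2 s.
At the end, for the whole second after the job is handed in: Plate flat in the square tray's wide compartment, heat sink upright on it (within 10 mm, 12 degrees), tall capacitor upright in the narrow one; transformer upright in the long tray's larger compartment, short capacitor upright in its smaller one; all on the floor, released, at rest (all of step 2 and x of cap_tall_mid in the frame of tray_square between -0.076 and 0.076 m and y of cap_tall_mid in the frame of tray_square between 0.044 and 0.074 m and z of cap_tall_mid in the frame of tray_square between 0.033 and 0.0395 m and angle between each of cap_tall_mid, transformer_mid, cap_short_mid's own z axis and vertical below 0.08 rad and x of transformer_mid in the frame of tray_long between -0.045 and 0.045 m and y of transformer_mid in the frame of tray_long between -0.095 and -0.003 m and z of transformer_mid in the frame of tray_long between 0.024 and 0.03 m and x of cap_short_mid in the frame of tray_long between -0.045 and 0.045 m and y of cap_short_mid in the frame of tray_long between 0.028 and 0.093 m and z of cap_short_mid in the frame of tray_long between 0.017 and 0.023 m and linear speed of each of plate, heatsink, cap_tall, transformer, cap_short below 0.02 m/s); the robot touches nothing.
It fails at once if the solder reel is moved by more than 20 mm (distance of spool from where it was at the start of the episode above 0.02 m).
It fails at once if the flux jar is moved by more than 20 mm (distance of jar from where it was at the start of the episode above 0.02 m).
It fails at once if the loose circuit board is moved by more than 20 mm (distance of board from where it was at the start of the episode above 0.02 m).
It also fails if it takes over 144 s, if anything falls off the work surface, if the arm or the gripper's body presses on something with over 40 N, if the wrist force passes 120 N, or if a joint passes its speed limit or range.

## Robot

A 6-joint arm with a two-finger parallel gripper is mounted at the origin on the work surface. World frame = base frame: x ahead of the robot, y to its left, z up, the work surface at z = 0. Lengths are in m, angles in rad, forces in N, time in s.
With the tool pointing down it reaches from about 0.275 to 0.725 m from the base axis. Payload 15.9 kg.
Tool frame: the origin (TCP) lies on the centre line of the jaws, within the pads' length; the fingertips stand 8 mm ahead of it and the grasp point (between the pads) lies 11 mm behind it; z points along the fingers, y is the line along which they close (so a half turn about z gives the same grasp; the last joint's range is limited). The gripper opens to 85 mm and grips with 20 to 120 N. Pads are 22 mm wide; open, the fingers measure 114 mm over their backs; the gripper's body (76 mm by 85 mm) begins 54 mm behind the grasp point. The pads swing forward as they close: fully open they stand 13 mm farther back than shut.
Start: joints at [-1.256, 0.213, -0.034, 1.323, 0, 1.571], TCP at [0.155, -0.475, 0.239] pointing down, gripper open.
Joint ranges: [-2.98, 2.98], [-0.74, 1.72], [-1.14, 1.35], [-2.1, 2.04], [-1.57, 1.44], [-3.14, 3.14]. Speed limits (rad/s): [1.89, 1.89, 2.39, 2.57, 3.14, 3.14].

## Interface

Orientations are given as a rotation vector (axis times angle).
In Python, from plant import robot, imaging gives the robot as it stands. The module is installed in compiled form; this text tells all that it offers.
- The arm moves only by the shell command python3 -m pendant 'ROWS' [FORCE]. ROWS is JSON, one flat list of numbers, 5 for each row, row after row: the shift along the tool's x, y, z in m, then the turn about the tool's z in degrees, then the finger opening in m, from 0 to 0.0854. A call has exactly 8 rows; each row is the pose to reach, as a shift and turn from the pose commanded when the call began, along the tool's axes at that moment; what a row does not reach only later rows make up. A row lasts 1/12 s, in which the tool goes at most 41.7 mm and 7.16 degrees, less where a joint would pass 70% of its speed; a pose out of reach is approached as far as the arm can. A call with a gripper value outside its range is refused whole. The fingers move at their own pace and stop on an object; FORCE is the grip in N (left out, the last holds). Time passes only in rows, so rows that repeat a pose let the fingers close, or fill a call up. It gives the time, the measured TCP pose, the force, the opening and the grip force at its end, in the units of the state.
- robot.read_state(): the state, without advancing time (a new reading comes with each control period).
- imaging.capture(name): name is "scene" or "top" or "wrist"; returns a dict with "img" (480x640x3 uint8, red, green, blue), "fx", "fy", "cx", "cy" (pixels), "world_to_cam" (4x4, takes a point from world to camera coordinates). Camera axes: x right, y down, z forward; pixel columns grow to the right and rows downward; lengths in m; the calibration is good to about 2 mm. A picture is of the moment at which its call begins. There is no depth.
- robot.close_job(): hands the job in; it is judged then, once.
The state is a dict: "time_s": time; "q": joint angles; "joint_velocities": joint speeds; "effort": joint torques, N m; "position": TCP position; "tool_rot": TCP orientation; "ft_force": force on the tool from outside, world axes, zero at the start; "wrist_torque": the same for the moment, N m; "width": finger opening in m; "finger_force": force on a finger pad.
Only numpy, scipy, OpenCV 4.12 (cv2) and the standard library are available. Lean on these libraries where they do the work, as an engineer would, in place of code of your own. Each camera call takes 0.05 s, during which the arm holds its last target. There are 200 camera calls.

## Working session

There is one attempt and no reset: what is moved stays moved. The work goes in short steps, Python scripts to look and compute and a shell command to move; the robot and the scene stay as the last step left them, time stands still between calls to the robot, and variables do not carry over. Pictures are saved under pics/ and viewed, at most 14 in all, crops included, and the job is handed in when it is done.

```bash
mkdir -p pics; cat > h.py <<'E'
import cv2,numpy as np
from plant import robot,imaging
from scipy.spatial.transform import Rotation as R
def cap(n,f=None):
    c=imaging.capture(n)
    if f: cv2.imwrite('pics/'+f,c['img'][:,:,::-1])
    return c
def ray(c,u,v,z):
    T=np.array(c['world_to_cam']);o=-T[:3,:3].T@T[:3,3]
    d=T[:3,:3].T@np.array([(u-c['cx'])/c['fx'],(v-c['cy'])/c['fy'],1])
    return o+d*(z-o[2])/d[2]
def tool(p):
    s=robot.read_state();M=R.from_rotvec(s['tool_rot']).as_matrix()
    return M.T@(np.array(p)-s['position'])
E
python3 - <<'E'
from h import *
for n in('top','scene'):
    c=cap(n,n+'0.png');T=np.array(c['world_to_cam']);print(n,c['fx'],c['cx'],c['cy'],(-T[:3,:3].T@T[:3,3]).round(3),T[:3,:3].round(2).tolist())
s=robot.read_state();print(s);print(R.from_rotvec(s['tool_rot']).as_matrix().round(3))
E
```

```text
top 544.3455235529622 323.6866990226482 238.83105275240854 [ 0.396 -0.012  1.423] [[0.01, -1.0, -0.01], [-0.99, -0.01, -0.17], [0.17, 0.02, -0.99]]
scene 500.3448168449853 314.6207987010224 243.47151358694546 [ 0.955 -0.412  0.957] [[0.81, 0.59, -0.01], [0.5, -0.7, -0.5], [-0.3, 0.41, -0.86]]
{'time_s': 0.1, 'q': array([-1.25597552e+00,  2.13352862e-01, -3.49899123e-02,  1.32351371e+00,
       -1.43827246e-05,  1.57080189e+00]), 'joint_velocities': array([9.67124375e-04, 3.73478391e-04, 1.65648719e-04, 8.07574267e-05,
       1.61581170e-03, 7.41190832e-04]), 'effort': array([ 8.30285135e-04, -6.87247109e+01,  4.87804985e+01,  1.21499039e-02,
        1.11336531e-04,  2.84594552e-05]), 'position': array([ 0.15472424, -0.47513681,  0.23884526]), 'tool_rot': array([-3.10172118e+00, -4.92307284e-01,  2.83277148e-04]), 'ft_force': array([0.27078373, 0.07720503, 0.05073405]), 'wrist_torque': array([ 0.06085135, -0.0200123 , -0.08465061]), 'finger_force': 0.0, 'width': 0.08525600385444594}
[[ 0.951  0.31  -0.   ]
 [ 0.31  -0.951  0.001]
 [-0.    -0.001 -1.   ]]
```

View pics/top0.png

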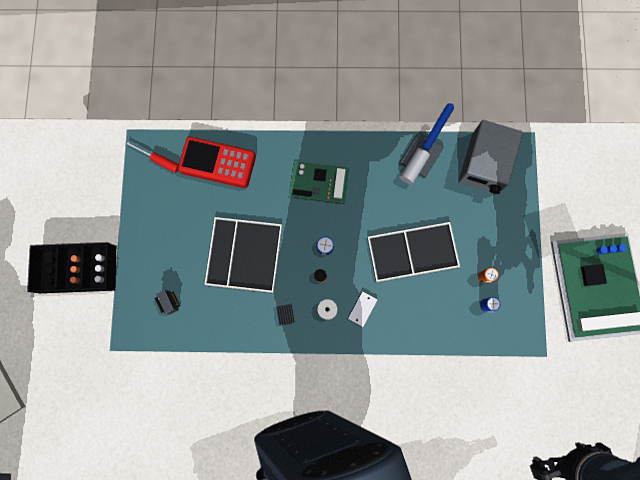

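View pics/scene0.png

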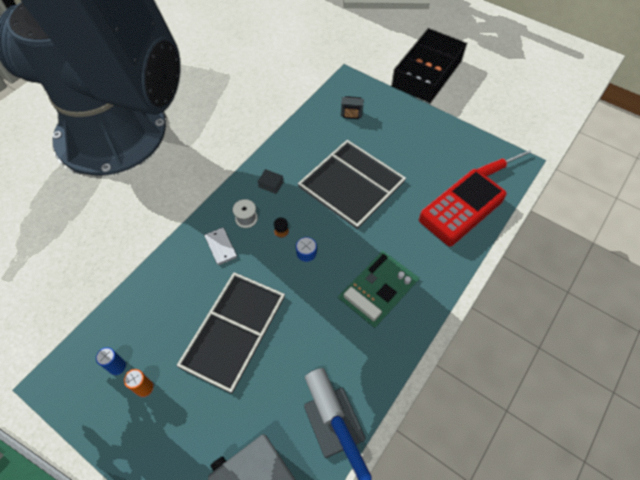

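The top view shows the square tray at (243,254), the long tray at (413,250), the transformer at (167,302) and the heat sink at (286,314). The plate is at (363,309), the reel at (327,309), the jar at (320,275), the short cap at (325,245) and the tall blue cap at (490,304). The orange look-alike is at (490,275).

```bash
cat > m.py <<'E'
from h import *
c=cap('top');im=c['img'].astype(int);hsv=cv2.cvtColor(c['img'],cv2.COLOR_RGB2HSV);S,V=hsv[...,1].astype(int),hsv[...,2].astype(int)
def rect(m,box,z,name):
    x0,y0,x1,y1=box;k=np.zeros(m.shape,np.uint8);k[y0:y1,x0:x1]=m[y0:y1,x0:x1]
    cs,_=cv2.findContours(k,cv2.RETR_EXTERNAL,cv2.CHAIN_APPROX_NONE);q=max(cs,key=cv2.contourArea)[:,0]
    P=np.array([ray(c,u,v,z)[:2] for u,v in q]);r=cv2.minAreaRect((P*1000).astype(np.float32))
    b=cv2.boxPoints(r);e=b[1]-b[0];f=b[2]-b[1];l,s=(e,f) if np.linalg.norm(e)>np.linalg.norm(f) else (f,e)
    print(name,'ctr',np.round(r[0],1),'size',round(float(np.linalg.norm(l)),1),round(float(np.linalg.norm(s)),1),'long-axis deg',round((np.degrees(np.arctan2(l[1],l[0]))+90)%180-90,1),'px',len(q))
pale=(S<60)&(V>110);dark=(V<70)
rect(pale,(195,205,290,300),.014,'square');rect(pale,(362,212,466,288),.014,'long')
rect(pale,(345,285,382,332),.010,'plate');rect(pale,(314,296,341,323),.04,'spool')
rect(dark,(272,300,297,328),.028,'hs');rect(dark,(150,284,184,320),.046,'trafo')
rect(pale,(312,232,338,260),.032,'short');rect(pale,(478,290,503,316),.065,'tall');rect(pale,(478,262,503,290),.065,'orange')
rect(dark,(310,266,330,285),.036,'jar')
E
python3 m.py; python3 -c "
import cv2;i=cv2.imread('pics/top0.png');cv2.imwrite('pics/c.png',cv2.resize(i[200:330,145:510],None,fx=2.19,fy=2.19,interpolation=3))"
```

```text
square ctr [592.7 222.1] size 183.1 182.6 long-axis deg -5.8 px 270
long ctr [ 604.8 -222. ] size 222.4 123.5 long-axis deg -79.1 px 255
plate ctr [454.3 -90.1] size 82.3 45.1 long-axis deg -27.7 px 85
spool ctr [451.9   0.9] size 49.8 49.8 long-axis deg -44.4 px 56
hs ctr [438.1 107.4] size 49.5 38.9 long-axis deg 10.8 px 64
trafo ctr [467.3 392. ] size 59.4 32.4 long-axis deg 8.8 px 64
short ctr [617.8   8.2] size 36.3 34.1 long-axis deg -89.4 px 39
tall ctr [ 470.6 -409.1] size 25.0 24.6 long-axis deg -2.1 px 30
orange ctr [ 542.5 -407. ] size 25.5 24.8 long-axis deg -2.1 px 29
jar ctr [538.   19.9] size 30.8 30.7 long-axis deg 0.7 px 39
```

View pics/c.png

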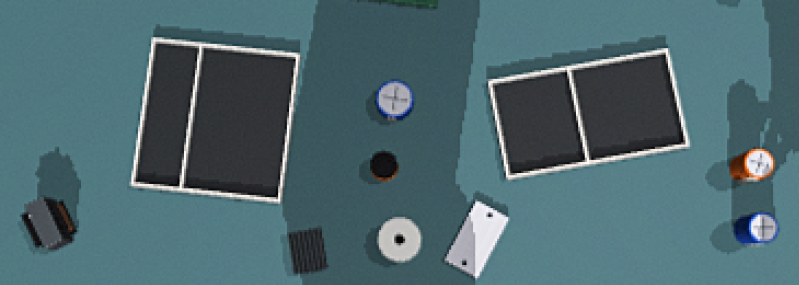

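```bash
cat > go.py <<'E'
# usage: go.py x y z yawdeg(of tool x) : prints shift/turn in tool axes
import sys
from h import *
s=robot.read_state();M=R.from_rotvec(s['tool_rot']).as_matrix()
yaw=np.degrees(np.arctan2(M[1,0],M[0,0]));x,y,z,w=map(float,sys.argv[1:])
print('t',round(s['time_s'],1),'pos',s['position'].round(4),'yaw',yaw.round(1),'q',np.degrees(s['q']).round(0),'w',round(s['width'],3))
print('shift',tool([x,y,z]).round(4),'turn',round((yaw-w+180)%360-180,1),'tilt',round(float(M[2,2]),4))
E
python3 -m pendant '[0.202,-0.137,0.02,-28,0.085,0.202,-0.137,0.02,-28,0.085,0.202,-0.137,0.02,-28,0.085,0.202,-0.137,0.02,-28,0.085,0.202,-0.137,0.02,-28,0.085,0.202,-0.137,0.02,-28,0.085,0.202,-0.137,0.02,-28,0.085,0.202,-0.137,0.02,-28,0.085]' 30
python3 go.py 0.4543 -0.0901 0.15 152.3
```

```text
time_s: 0.82
position: [0.3053, -0.2811, 0.2192]
tool_rot: [-2.889, -1.234, 0.0]
ft_force: [-0.7, -0.1, 0.6]
width: 0.0849
finger_force: 0.0
t 0.8 pos [ 0.3053 -0.2811  0.2192] yaw 46.3 q [-43.   3. -16.  71.  -0.  91.] w 0.085
shift [ 0.241  -0.0244  0.0692] turn -106.0 tilt -1.0
```

```bash

python3 -m pendant '[0.241,-0.024,0.069,-57,0.07,0.241,-0.024,0.069,-57,0.07,0.241,-0.024,0.069,-57,0.07,0.241,-0.024,0.069,-57,0.07,0.241,-0.024,0.069,-57,0.07,0.241,-0.024,0.069,-57,0.07,0.241,-0.024,0.069,-57,0.07,0.241,-0.024,0.069,-57,0.07]' >/dev/null
python3 -m pendant '[0,0,0,-49,0.07,0,0,0,-49,0.07,0,0,0,-49,0.07,0,0,0,-49,0.07,0,0,0,-49,0.07,0,0,0,-49,0.07,0,0,0,-49,0.07,0,0,0,-49,0.07]'
python3 go.py 0.4543 -0.0901 0.15 152.3
python3 - <<'E'
from h import *
c=cap('wrist','w1.png')
T=c['world_to_cam'];p=T@np.array([.4543,-.0901,.01,1]);print(c['fx']*p[0]/p[2]+c['cx'],c['fy']*p[1]/p[2]+c['cy'])
E
```

```text
time_s: 2.15
position: [0.4544, -0.0937, 0.1502]
tool_rot: [-0.753, -3.05, 0.0]
ft_force: [0.4, 0.2, -0.6]
width: 0.07
finger_force: 0.0
t 2.1 pos [ 0.4544 -0.0937  0.1502] yaw 152.2 q [-12.  10. -18.  62.  -0.  16.] w 0.07
shift [0.0017 0.0031 0.0002] turn -0.1 tilt -1.0
324.7657317444961 224.4579378398242
```

View pics/w1.png

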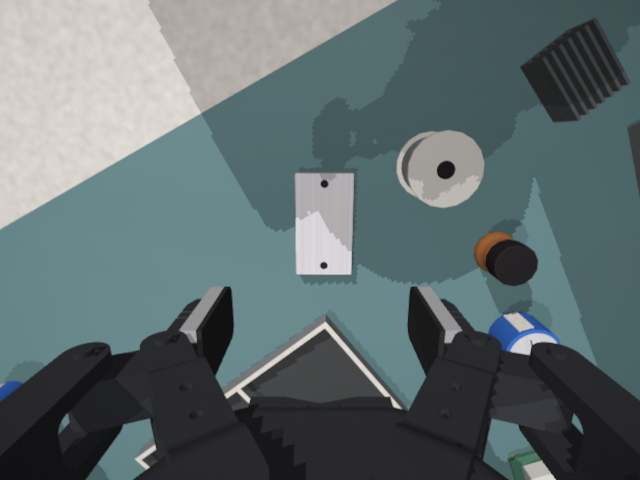

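The plate is centred at (324,224), which matches the projected top-view measurement of (325,224). Descending now.

```bash

python3 -m pendant '[0.002,0.003,0.04,0,0.07,0.002,0.003,0.08,0,0.07,0.002,0.003,0.11,0,0.07,0.002,0.003,0.11,0,0.07,0.002,0.003,0.11,0,0.07,0.002,0.003,0.11,0,0.07,0.002,0.003,0.11,0,0.07,0.002,0.003,0.11,0,0.07]' >/dev/null
python3 go.py 0.4543 -0.0901 0.010 152.3
```

```text
t 2.9 pos [ 0.4555 -0.0893  0.0421] yaw 152.0 q [-11.  16. -28.  46.  -0.  17.] w 0.07
shift [ 0.0008 -0.0013  0.0321] turn -0.3 tilt -1.0
```

```bash

python3 -m pendant '[0,0,0.02,0,0.07,0,0,0.031,0,0.07,0,0,0.031,0,0.07,0,0,0.031,0,0.07,0,0,0.031,0,0.04,0,0,0.031,0,0.035,0,0,0.031,0,0.03,0,0,0.031,0,0.03]' 50
python3 -m pendant '[0,0,0,0,0.03,0,0,0,0,0.03,0,0,0,0,0.03,0,0,-0.02,0,0.03,0,0,-0.05,0,0.03,0,0,-0.08,0,0.03,0,0,-0.1,0,0.03,0,0,-0.1,0,0.03]'
python3 - <<'E'
import numpy as np
a=np.radians(-5.8);print(np.array([592.7,222.1])+[np.cos(a)*-25-np.sin(a)*-30,np.sin(a)*-25+np.cos(a)*-30])
E
python3 go.py 0.565 0.195 0.11 84.2;python3 go.py 0.565 0.195 0.11 174.2
```

```text
time_s: 3.53
position: [0.4549, -0.089, 0.0106]
tool_rot: [0.759, 3.047, 0.0]
ft_force: [-3.6, 1.0, 16.4]
width: 0.0423
finger_force: 48.8
time_s: 4.2
position: [0.4565, -0.0894, 0.1137]
tool_rot: [0.758, 3.042, 0.0]
ft_force: [2.2, -0.0, -1.2]
width: 0.0422
finger_force: 52.5
[564.79629336 194.77998616]
t 4.2 pos [ 0.4565 -0.0894  0.1137] yaw 152.0 q [-11.  11. -22.  57.  -0.  17.] w 0.042
shift [0.0375 0.302  0.0041] turn 67.8 tilt -1.0
t 4.2 pos [ 0.4565 -0.0894  0.1137] yaw 152.0 q [-11.  11. -22.  57.  -0.  17.] w 0.042
shift [0.0375 0.302  0.0041] turn -22.2 tilt -1.0
```

```bash

python3 -m pendant '[0.037,0.302,0.004,-22,0.03,0.037,0.302,0.004,-22,0.03,0.037,0.302,0.004,-22,0.03,0.037,0.302,0.004,-22,0.03,0.037,0.302,0.004,-22,0.03,0.037,0.302,0.004,-22,0.03,0.037,0.302,0.004,-22,0.03,0.037,0.302,0.004,-22,0.03]' >/dev/null
python3 -m pendant '[0,0,0.03,0,0.03,0,0,0.05,0,0.03,0,0,0.06,0,0.03,0,0,0.06,0,0.03,0,0,0.06,0,0.03,0,0,0.06,0,0.03,0,0,0.06,0,0.03,0,0,0.06,0,0.03]'
python3 go.py 0.565 0.195 0.015 174.2
```

```text
time_s: 5.53
position: [0.5637, 0.1953, 0.0465]
tool_rot: [0.164, 3.136, 0.001]
ft_force: [-0.4, 0.3, -0.9]
width: 0.0421
finger_force: 52.5
t 5.5 pos [0.5637 0.1953 0.0465] yaw 174.0 q [19. 29. -6. 54.  0. 25.] w 0.042
shift [-0.0012 -0.0002  0.0315] turn -0.2 tilt -1.0
```

```bash

python3 -m pendant '[0,0,0.01,0,0.03,0,0,0.02,0,0.03,0,0,0.026,0,0.03,0,0,0.029,0,0.03,0,0,0.03,0,0.03,0,0,0.03,0,0.03,0,0,0.03,0,0.03,0,0,0.03,0,0.03]'
```

```text
time_s: 6.2
position: [0.563, 0.1952, 0.0151]
tool_rot: [-0.163, -3.137, 0.0]
ft_force: [-0.1, 0.2, -1.3]
width: 0.0422
finger_force: 52.5
```

```bash

python3 -m pendant '[0,0,0.0005,0,0.045,0,0,0.0005,0,0.05,0,0,0.0005,0,0.06,0,0,0.0005,0,0.06,0,0,0,0,0.06,0,0,-0.02,0,0.06,0,0,-0.05,0,0.06,0,0,-0.08,0,0.06]' 
python3 -m pendant '[0.02,-0.02,-0.05,-5,0.07,0.05,-0.05,-0.05,-12,0.07,0.09,-0.08,-0.05,-16.5,0.07,0.117,-0.1,-0.05,-16.5,0.07,0.117,-0.1,-0.05,-16.5,0.07,0.117,-0.1,-0.05,-16.5,0.07,0.117,-0.1,-0.05,-16.5,0.07,0.117,-0.1,-0.05,-16.5,0.07]' 
python3 go.py 0.438 0.1074 0.020 -169.2
python3 - <<'E'
from h import *
c=cap('wrist','w2.png');T=c['world_to_cam']
for q in([.438,.1074,.028,1],):
    p=T@np.array(q);print(c['fx']*p[0]/p[2]+c['cx'],c['fy']*p[1]/p[2]+c['cy'])
cap('top','top2.png')
E
sed -i "s/^rect/#rect/" m.py; echo "rect(pale,(255,240,274,285),.014,'plate')" >> m.py; python3 m.py
```

```text
time_s: 6.87
position: [0.5623, 0.1949, 0.0957]
tool_rot: [-0.163, -3.136, 0.001]
ft_force: [0.8, 0.3, 0.3]
width: 0.0596
finger_force: 0.0
time_s: 7.53
position: [0.4373, 0.1083, 0.1456]
tool_rot: [-0.288, 3.127, 0.0]
ft_force: [1.1, 0.2, -0.3]
width: 0.0699
finger_force: 0.0
t 7.5 pos [0.4373 0.1083 0.1456] yaw -169.5 q [ 14.   9. -20.  61.   0.   3.] w 0.07
shift [-0.0004 -0.0011  0.1256] turn -0.3 tilt -1.0
318.9227062614631 234.73094922396564
plate ctr [587.1 180.7] size 34.5 21.0 long-axis deg 2.0 px 37
```

View pics/w2.png

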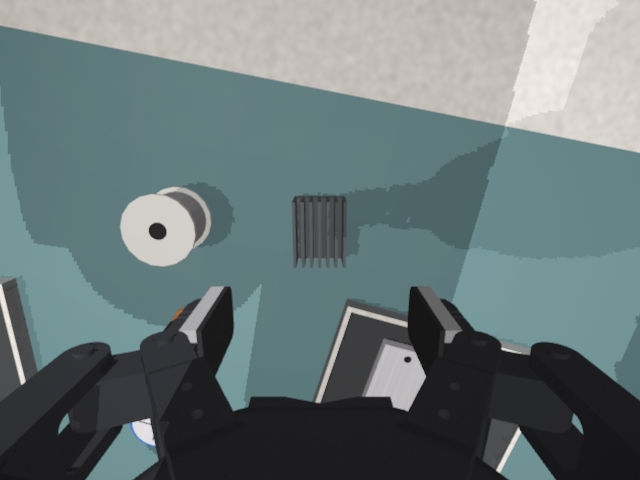

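View pics/top2.png

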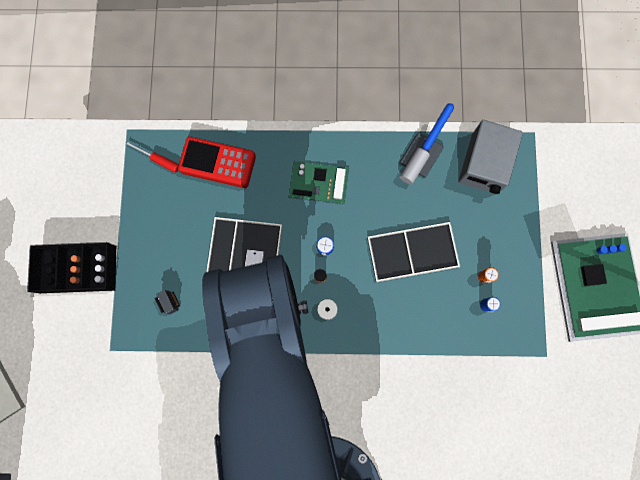

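Heat sink top is centred at (320,232), about 2 mm from the projection (319,235), with fins along the tool x axis. The plate sits in the wide compartment. Grasping the heat sink.

```bash

python3 -m pendant '[0.001,-0.001,0.03,0,0.07,0.001,-0.001,0.07,0,0.07,0.001,-0.001,0.1,0,0.07,0.001,-0.001,0.12,0,0.07,0.001,-0.001,0.131,0,0.07,0.001,-0.001,0.133,0,0.07,0.001,-0.001,0.133,0,0.07,0.001,-0.001,0.133,0,0.07]' 40
python3 -m pendant '[0,0,0,0,0.05,0,0,0,0,0.03,0,0,0,0,0.025,0,0,0,0,0.025,0,0,0,0,0.025,0,0,0,0,0.025,0,0,0,0,0.025,0,0,0,0,0.025]'
python3 -m pendant '[0,0,-0.02,0,0.025,0,0,-0.06,0,0.025,0,0,-0.1,0,0.025,0,0,-0.12,0,0.025,0,0,-0.12,0,0.025,0,0,-0.12,0,0.025,0,0,-0.12,0,0.025,0,0,-0.12,0,0.025]'
python3 go.py 0.510 0.195 0.13 174.2
```

```text
time_s: 8.35
position: [0.4362, 0.107, 0.0128]
tool_rot: [-0.289, 3.128, 0.0]
ft_force: [0.3, 0.3, 0.6]
width: 0.07
finger_force: 0.0
time_s: 9.02
position: [0.4361, 0.1069, 0.0131]
tool_rot: [-0.288, 3.127, 0.0]
ft_force: [-2.4, -0.8, 7.9]
width: 0.0376
finger_force: 39.9
time_s: 9.68
position: [0.4348, 0.1065, 0.1312]
tool_rot: [0.288, -3.126, 0.001]
ft_force: [-0.6, -0.6, -1.4]
width: 0.0371
finger_force: 41.1
t 9.7 pos [0.4348 0.1065 0.1312] yaw -169.5 q [ 14.   9. -22.  59.  -0.   3.] w 0.037
shift [-0.0902  0.0732  0.0011] turn 16.3 tilt -1.0
```

```bash

python3 -m pendant '[-0.04,0.02,-0.01,6,0.025,-0.08,0.03,-0.01,10,0.025,-0.12,0.04,-0.01,16,0.025,-0.16,0.05,-0.01,16,0.025,-0.188,0.055,-0.01,16,0.025,-0.188,0.055,-0.01,16,0.025,-0.188,0.055,-0.01,16,0.025,-0.188,0.055,-0.01,16,0.025]'
python3 go.py 0.563 0.195 0.13 174.2
python3 - <<'E'
from h import *
c=cap('wrist','w3.png');T=c['world_to_cam']
p=T@np.array([.563,.195,.014,1]);print(c['fx']*p[0]/p[2]+c['cx'],c['fy']*p[1]/p[2]+c['cy'])
np.save('c3.npy',c,allow_pickle=True)
E
```

```text
time_s: 10.35
position: [0.6093, 0.1948, 0.1409]
tool_rot: [-0.15, -3.136, 0.001]
ft_force: [-0.3, -0.6, -1.0]
width: 0.0371
finger_force: 41.0
t 10.3 pos [0.6093 0.1948 0.1409] yaw 174.5 q [18. 31. 11. 70. -0. 23.] w 0.037
shift [ 0.0461 -0.0042  0.011 ] turn 0.3 tilt -1.0
314.5370795446387 167.4116949013341
```

View pics/w3.png

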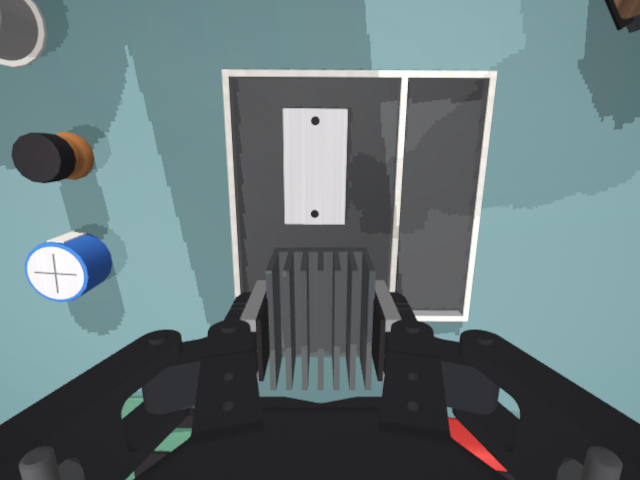

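The plate is centred at (315,166), square with the tool and as predicted. Lowering the heat sink onto it.

```bash

python3 -m pendant '[0.03,-0.003,0,0,0.025,0.046,-0.004,0.02,0,0.025,0.046,-0.004,0.06,0,0.025,0.046,-0.004,0.085,0,0.025,0.046,-0.004,0.095,0,0.025,0.046,-0.004,0.097,0,0.025,0.046,-0.004,0.097,0,0.025,0.046,-0.004,0.097,0,0.025]'
python3 go.py 0.563 0.195 0.0275 174.2
```

```text
time_s: 11.07
position: [0.565, 0.1958, 0.0471]
tool_rot: [0.15, 3.136, 0.001]
ft_force: [-0.5, 0.5, -1.0]
width: 0.0373
finger_force: 41.0
t 11.1 pos [0.565  0.1958 0.0471] yaw 174.5 q [19. 29. -6. 55. -0. 25.] w 0.037
shift [ 0.0019 -0.001   0.0196] turn 0.3 tilt -1.0
```

```bash

python3 -m pendant '[0.001,-0.001,0.008,0,0.025,0.001,-0.001,0.014,0,0.025,0.001,-0.001,0.018,0,0.025,0.001,-0.001,0.0185,0,0.025,0.001,-0.001,0.019,0,0.025,0.001,-0.001,0.019,0,0.025,0.001,-0.001,0.019,0,0.025,0.001,-0.001,0.019,0,0.025]'
```

```text
time_s: 11.73
position: [0.5631, 0.1947, 0.0268]
tool_rot: [0.15, 3.138, 0.0]
ft_force: [-4.3, -1.8, 10.9]
width: 0.0374
finger_force: 43.0
```

```bash

python3 -m pendant '[0,0,0,0,0.04,0,0,0,0,0.055,0,0,0,0,0.055,0,0,-0.01,0,0.055,0,0,-0.03,0,0.055,0,0,-0.06,0,0.055,0,0,-0.1,0,0.06,0,0,-0.13,0,0.06]' 60
python3 -m pendant '[0.03,0.04,0,-5,0.07,0.06,0.08,0,-10,0.07,0.09,0.12,0,-15,0.08,0.115,0.16,0,-15,0.08,0.121,0.179,0,-15,0.08,0.121,0.179,0,-15,0.08,0.121,0.179,0,-15,0.08,0.121,0.179,0,-15,0.08]' 
python3 - <<'E'
from h import *
c=cap('wrist','w4.png');T=c['world_to_cam']
p=T@np.array([.467,.392,.046,1]);print(c['fx']*p[0]/p[2]+c['cx'],c['fy']*p[1]/p[2]+c['cy'])
np.save('c4.npy',c,allow_pickle=True)
E
```

```text
time_s: 12.4
position: [0.5631, 0.1947, 0.1596]
tool_rot: [0.15, 3.137, 0.001]
ft_force: [1.6, -0.0, -0.4]
width: 0.0598
finger_force: 0.0
time_s: 13.07
position: [0.4595, 0.3845, 0.1567]
tool_rot: [-0.263, 3.13, -0.0]
ft_force: [0.9, -0.4, -0.1]
width: 0.0798
finger_force: 0.0
329.32215931442033 248.6603010798444
```

View pics/w4.png

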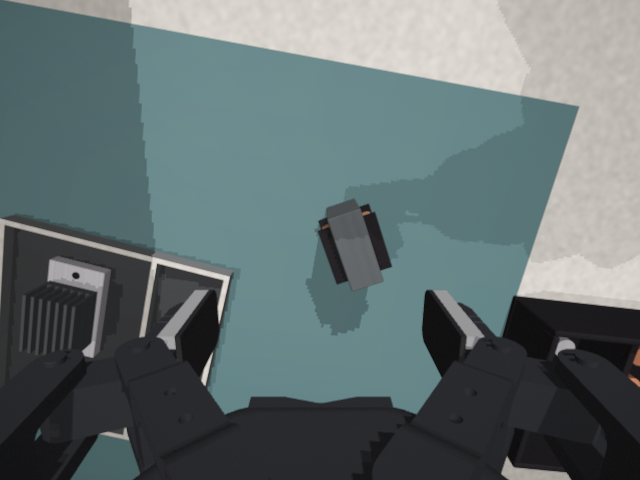

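The transformer's core top spans roughly (329,215), (357,207), (383,282) and (351,290); the long axis runs from (343,211) to (367,286).

```bash

python3 - <<'E'
from h import *
c=np.load('c4.npy',allow_pickle=True).item()
g=cv2.cvtColor(c['img'],cv2.COLOR_RGB2GRAY);s=c['img'].max(2).astype(int)-c['img'].min(2)
m=((g>75)&(g<125)&(s<14)).astype(np.uint8);k=np.zeros_like(m);k[195:300,310:400]=m[195:300,310:400]
k=cv2.morphologyEx(k,cv2.MORPH_OPEN,np.ones((3,3)))
q=max(cv2.findContours(k,0,1)[0],key=cv2.contourArea)[:,0]
print(cv2.minAreaRect(q))
P=np.array([ray(c,u,v,.046)[:2] for u,v in q],np.float32)*1000
print(cv2.minAreaRect(P))
a,b=ray(c,343,211,.046),ray(c,367,286,.046);print(a,b,(a+b)/2,np.linalg.norm(a-b),np.degrees(np.arctan2(*(a-b)[[1,0]])))
E
python3 go.py 0.467 0.392 0.05 -150
```

```text
((353.8000183105469, 244.4000244140625), (87.27886199951172, 34.152591705322266), 71.56504821777344)
((462.09808349609375, 408.6039123535156), (63.344688415527344, 23.49093246459961), 28.210229873657227)
[0.43925948 0.39657146 0.046     ] [0.4900306  0.42333761 0.046     ] [0.46464504 0.40995454 0.046     ] 0.057394540836821134 -152.20215031575225
t 13.1 pos [0.4599 0.3838 0.1566] yaw -170.5 q [40. 25.  4. 69. -0. 30.] w 0.08
shift [-0.0083  0.007   0.1066] turn -20.5 tilt -1.0
```

```bash

python3 - <<'E'
from h import *
c=cap('top');print(ray(c,166,301,.046),ray(c,0,0,0)[:2])
i=c['img'];cv2.imwrite('pics/c5.png',cv2.resize(i[280:325,145:195],None,fx=10,fy=10,interpolation=0)[:,:,::-1])
E
python3 go.py 0.4645 0.410 0.028 -152.1
```

```text
[0.46653113 0.40809857 0.046     ] [1.32884396 0.9580547 ]
t 13.2 pos [0.4602 0.3834 0.1566] yaw -170.5 q [40. 25.  4. 69. -0. 30.] w 0.08
shift [-0.0086  0.0256  0.1286] turn -18.4 tilt -1.0
```

View pics/c5.png

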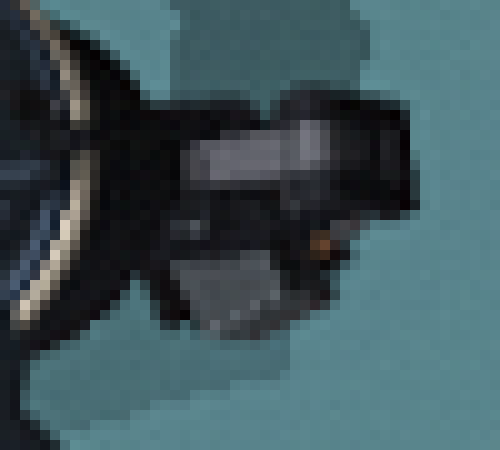

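The gripper partly hides the transformer in this crop, but the ray from its top gives (0.4665, 0.408), so the wrist measurement holds.

```bash

python3 -m pendant '[-0.008,0.0255,0,-7,0.08,-0.008,0.0255,0.02,-14,0.08,-0.008,0.0255,0.05,-18.4,0.08,-0.008,0.0255,0.08,-18.4,0.08,-0.008,0.0255,0.09,-18.4,0.08,-0.008,0.0255,0.09,-18.4,0.08,-0.008,0.0255,0.09,-18.4,0.08,-0.008,0.0255,0.09,-18.4,0.08]'
python3 go.py 0.465 0.4095 0.014 -152.1
```

```text
time_s: 13.83
position: [0.4644, 0.4111, 0.0683]
tool_rot: [-0.756, 3.047, 0.002]
ft_force: [0.5, 0.2, -0.2]
width: 0.0799
finger_force: 0.0
t 13.8 pos [0.4644 0.4111 0.0683] yaw -152.1 q [42. 31. -0. 59. -0. 14.] w 0.08
shift [ 0.0003 -0.0017  0.0543] turn -0.0 tilt -1.0
```

```bash

python3 -m pendant '[0,-0.001,0.02,0,0.08,0,-0.001,0.04,0,0.08,0,-0.001,0.053,0,0.08,0,-0.001,0.054,0,0.08,0,-0.001,0.054,0,0.06,0,-0.001,0.054,0,0.04,0,-0.001,0.054,0,0.03,0,-0.001,0.054,0,0.03]' 70
python3 -m pendant '[0,0,0,0,0.025,0,0,0,0,0.025,0,0,0,0,0.025,0,0,-0.02,0,0.025,0,0,-0.06,0,0.025,0,0,-0.1,0,0.025,0,0,-0.14,0,0.025,0,0,-0.17,0,0.025]'
python3 go.py 0.6035 -0.268 0.185 -169.1
```

```text
time_s: 14.5
position: [0.4646, 0.4107, 0.0141]
tool_rot: [-0.758, 3.047, 0.002]
ft_force: [-1.2, -0.7, 3.5]
width: 0.0391
finger_force: 70.2
time_s: 15.17
position: [0.464, 0.4103, 0.1867]
tool_rot: [-0.758, 3.046, 0.002]
ft_force: [0.6, 0.6, -4.0]
width: 0.0391
finger_force: 71.2
t 15.2 pos [0.464  0.4103 0.1867] yaw -152.1 q [41. 27. 11. 74.  0. 14.] w 0.039
shift [ 1.945e-01 -6.646e-01  5.000e-04] turn 17.0 tilt -1.0
```

```bash

python3 -m pendant '[0.0097,-0.0332,0,0,0.025,0.0194,-0.0665,0,0,0.025,0.0292,-0.0997,0,0,0.025,0.0389,-0.1329,0,0,0.025,0.0486,-0.166,0,0,0.025,0.0583,-0.199,0,0,0.025,0.068,-0.2326,0,0,0.025,0.0778,-0.266,0,0,0.025]' >/dev/null
python3 -m pendant '[0.0097,-0.0332,0,0,0.025,0.0194,-0.0665,0,0,0.025,0.0292,-0.0997,0,0,0.025,0.0389,-0.1329,0,0,0.025,0.0486,-0.166,0,0,0.025,0.0583,-0.199,0,0,0.025,0.068,-0.2326,0,0,0.025,0.0778,-0.266,0,0,0.025]' >/dev/null
python3 -m pendant '[0.0097,-0.0332,0,5,0.025,0.0194,-0.0665,0,11,0.025,0.0292,-0.0997,0,17,0.025,0.0389,-0.1329,0.01,17,0.025,0.0389,-0.1329,0.02,17,0.025,0.0389,-0.1329,0.02,17,0.025,0.0389,-0.1329,0.02,17,0.025,0.0389,-0.1329,0.02,17,0.025]'
python3 go.py 0.6035 -0.268 0.060 -169.1
```

```text
time_s: 17.17
position: [0.6035, -0.2678, 0.1633]
tool_rot: [-0.301, 3.127, -0.0]
ft_force: [-0.2, 0.3, -2.7]
width: 0.039
finger_force: 71.7
t 17.2 pos [ 0.6035 -0.2678  0.1633] yaw -169.0 q [-24.  33.  17.  74.   0. -35.] w 0.039
shift [ 1.000e-04 -2.000e-04  1.033e-01] turn 0.1 tilt -1.0
```

```bash

python3 -m pendant '[0,0,0.03,0,0.025,0,0,0.07,0,0.025,0,0,0.1,0,0.025,0,0,0.12,0,0.025,0,0,0.13,0,0.025,0,0,0.135,0,0.025,0,0,0.135,0,0.025,0,0,0.135,0,0.025]'
python3 go.py 0.6035 -0.268 0.0185 -169.1
```

```text
time_s: 17.83
position: [0.6044, -0.2686, 0.029]
tool_rot: [-0.3, 3.125, -0.002]
ft_force: [1.3, -0.5, -2.7]
width: 0.0394
finger_force: 71.8
t 17.8 pos [ 0.6044 -0.2686  0.029 ] yaw -169.0 q [-24.  37.   5.  57.   0. -35.] w 0.039
shift [0.0008 0.0008 0.0105] turn 0.1 tilt -1.0
```

```bash

python3 -m pendant '[0,0,0.005,0,0.025,0,0,0.009,0,0.025,0,0,0.0105,0,0.025,0,0,0.0105,0,0.025,0,0,0.0105,0,0.025,0,0,0.0105,0,0.045,0,0,0.0105,0,0.06,0,0,0.0105,0,0.06]'
python3 -m pendant '[0,0,-0.01,0,0.06,0,0,-0.03,0,0.06,0,0,-0.07,0,0.06,0,0,-0.11,0,0.06,0,0,-0.14,0,0.06,0,0,-0.15,0,0.06,0,0,-0.15,0,0.06,0,0,-0.15,0,0.06]'
python3 -m pendant '[0.03,-0.02,0,0,0.07,0.06,-0.045,0,0,0.07,0.09,-0.07,0,0,0.07,0.13,-0.09,0,0,0.07,0.158,-0.113,0,0,0.07,0.158,-0.113,0,0,0.07,0.158,-0.113,0,0,0.07,0.158,-0.113,0,0,0.07]'
python3 - <<'E'
from h import *
c=cap('wrist','w6.png');T=c['world_to_cam']
p=T@np.array([.4706,-.4091,.065,1]);print(c['fx']*p[0]/p[2]+c['cx'],c['fy']*p[1]/p[2]+c['cy'])
hsv=cv2.cvtColor(c['img'],cv2.COLOR_RGB2HSV)
np.save('c6.npy',c,allow_pickle=True)
E
python3 go.py 0.4706 -0.4091 0.045 -169
```

```text
time_s: 18.5
position: [0.6035, -0.2687, 0.0169]
tool_rot: [-0.299, 3.127, -0.0]
ft_force: [1.1, -0.6, 0.0]
width: 0.0599
finger_force: 0.0
time_s: 19.17
position: [0.6036, -0.2687, 0.1672]
tool_rot: [-0.299, 3.127, -0.001]
ft_force: [0.3, 0.2, -1.6]
width: 0.0599
finger_force: 0.0
time_s: 19.83
position: [0.4694, -0.409, 0.1656]
tool_rot: [0.298, -3.126, -0.002]
ft_force: [-0.0, 1.3, -0.1]
width: 0.07
finger_force: 0.0
319.6724100596159 242.5264416783176
t 19.9 pos [ 0.4699 -0.4086  0.1658] yaw -169.0 q [-41.  28.  10.  72.   0. -52.] w 0.07
shift [-0.0007 -0.0007  0.1208] turn -0.0 tilt -1.0
```

View pics/w6.png

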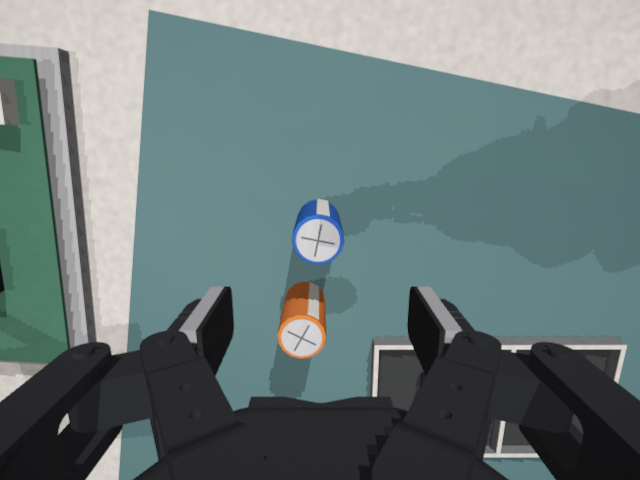

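The blue cap's top is at (318,240), about 1 mm from the prediction, and the orange one is at (302,337), clear of the fingers. Grasping the blue cap.

```bash

python3 -m pendant '[0.001,-0.001,0.03,0,0.07,0.001,-0.001,0.06,0,0.07,0.001,-0.001,0.09,0,0.07,0.001,-0.001,0.12,0,0.07,0.001,-0.001,0.133,0,0.07,0.001,-0.001,0.135,0,0.07,0.001,-0.001,0.135,0,0.07,0.001,-0.001,0.135,0,0.05]' 50
python3 -m pendant '[0,0,0,0,0.04,0,0,0,0,0.025,0,0,0,0,0.025,0,0,0,0,0.025,0,0,0,0,0.025,0,0,0,0,0.025,0,0,-0.01,0,0.025,0,0,-0.03,0,0.025]'
python3 -m pendant '[0,0,-0.04,0,0.025,0,0,-0.08,0,0.025,0,0,-0.11,0,0.025,0,0,-0.13,0,0.025,0,0,-0.14,0,0.025,0,0,-0.14,0,0.025,0,0,-0.14,0,0.025,0,0,-0.14,0,0.025]'
python3 go.py 0.5788 0.2828 0.190 174.2
```

```text
time_s: 20.55
position: [0.4699, -0.4105, 0.0328]
tool_rot: [-0.301, 3.126, -0.001]
ft_force: [-0.1, -0.4, 1.0]
width: 0.0598
finger_force: 0.0
time_s: 21.22
position: [0.468, -0.4099, 0.0612]
tool_rot: [0.299, -3.125, -0.003]
ft_force: [0.0, -0.6, -1.0]
width: 0.0337
finger_force: 49.8
time_s: 21.88
position: [0.4684, -0.4102, 0.2002]
tool_rot: [0.299, -3.126, -0.003]
ft_force: [-0.3, -0.6, -1.1]
width: 0.0337
finger_force: 49.9
t 21.9 pos [ 0.4684 -0.4102  0.2002] yaw -169.1 q [-41.  28.  14.  77.  -0. -52.] w 0.034
shift [-0.2399  0.6595  0.011 ] turn 16.7 tilt -1.0
```

```bash

python3 -m pendant '[-0.0133,0.0366,0,0,0.025,-0.0267,0.0733,0,0,0.025,-0.04,0.1099,0,0,0.025,-0.0533,0.1466,0,0,0.025,-0.0667,0.1832,0,0,0.025,-0.08,0.2198,0,0,0.025,-0.0933,0.2565,0,0,0.025,-0.1066,0.2931,0,0,0.025]' >/dev/null
python3 -m pendant '[-0.0133,0.0366,0,0,0.025,-0.0267,0.0733,0,0,0.025,-0.04,0.1099,0,0,0.025,-0.0533,0.1466,0,0,0.025,-0.0667,0.1832,0,0,0.025,-0.08,0.2198,0,0,0.025,-0.0933,0.2565,0,0,0.025,-0.1066,0.2931,0,0,0.025]' >/dev/null
python3 -m pendant '[-0.0133,0.0366,0,5,0.025,-0.0267,0.0733,0,10,0.025,-0.0267,0.0733,0.02,16.7,0.025,-0.0267,0.0733,0.04,16.7,0.025,-0.0267,0.0733,0.06,16.7,0.025,-0.0267,0.0733,0.06,16.7,0.025,-0.0267,0.0733,0.06,16.7,0.025,-0.0267,0.0733,0.06,16.7,0.025]'
python3 go.py 0.5788 0.2828 0.037 174.2
```

```text
time_s: 23.88
position: [0.5794, 0.2822, 0.1423]
tool_rot: [-0.158, -3.138, 0.0]
ft_force: [-0.1, -0.5, 0.4]
width: 0.0339
finger_force: 50.2
t 23.9 pos [0.5794 0.2822 0.1423] yaw 174.2 q [26. 31. 12. 70.  0. 32.] w 0.034
shift [0.0006 0.0005 0.1053] turn 0.0 tilt -1.0
```

```bash

python3 -m pendant '[0,0,0.03,0,0.025,0,0,0.06,0,0.025,0,0,0.08,0,0.025,0,0,0.09,0,0.025,0,0,0.095,0,0.025,0,0,0.095,0,0.025,0,0,0.095,0,0.025,0,0,0.095,0,0.025]'
```

```text
time_s: 24.55
position: [0.5803, 0.2828, 0.0485]
tool_rot: [0.158, 3.136, 0.002]
ft_force: [0.2, 0.7, -0.8]
width: 0.0338
finger_force: 50.3
```

```bash

python3 -m pendant '[0,0,0.004,0,0.025,0,0,0.008,0,0.025,0,0,0.011,0,0.025,0,0,0.012,0,0.025,0,0,0.0125,0,0.025,0,0,0.0125,0,0.025,0,0,0.0125,0,0.025,0,0,0.0125,0,0.025]'
```

```text
time_s: 25.22
position: [0.5801, 0.2826, 0.037]
tool_rot: [0.158, 3.135, 0.002]
ft_force: [-10.8, -6.2, 34.9]
width: 0.0336
finger_force: 54.2
```

```bash

python3 -m pendant '[0,0,-0.001,0,0.025,0,0,-0.0015,0,0.025,0,0,-0.0015,0,0.035,0,0,-0.0015,0,0.045,0,0,-0.0015,0,0.05,0,0,-0.0015,0,0.05,0,0,-0.01,0,0.05,0,0,-0.02,0,0.05]'
python3 -m pendant '[0,0,-0.03,0,0.05,0,0,-0.06,0,0.05,0,0,-0.1,0,0.06,0,0,-0.11,0,0.07,0,0,-0.11,0,0.07,0,0,-0.11,0,0.07,0,0,-0.11,0,0.07,0,0,-0.11,0,0.07]'
python3 -m pendant '[-0.01,-0.04,0,0,0.07,-0.02,-0.08,0,0,0.07,-0.03,-0.12,0,0,0.07,-0.04,-0.16,0,0,0.07,-0.05,-0.2,0,0,0.07,-0.06,-0.24,0,0,0.07,-0.065,-0.2695,0,0,0.07,-0.065,-0.2695,0,0,0.07]'
python3 - <<'E'
from h import *
c=cap('wrist','w7.png');T=c['world_to_cam']
p=T@np.array([.6178,.0082,.032,1]);print(c['fx']*p[0]/p[2]+c['cx'],c['fy']*p[1]/p[2]+c['cy'])
E
python3 go.py 0.6178 0.0082 0.011 174.2
```

```text
time_s: 25.88
position: [0.5788, 0.2821, 0.0543]
tool_rot: [-0.158, -3.136, 0.001]
ft_force: [0.2, 0.4, -0.3]
width: 0.0498
finger_force: 0.0
time_s: 26.55
position: [0.5788, 0.2821, 0.1634]
tool_rot: [-0.158, -3.136, 0.001]
ft_force: [-0.3, 0.2, 0.2]
width: 0.0702
finger_force: 0.0
time_s: 27.22
position: [0.6166, 0.0023, 0.1633]
tool_rot: [-0.165, -3.136, 0.002]
ft_force: [-0.2, -0.9, 0.1]
width: 0.0698
finger_force: 0.0
328.8198236048139 230.42874067400203
t 27.3 pos [0.6165 0.0048 0.1633] yaw 174.0 q [ 0. 27.  9. 71. -0.  6.] w 0.07
shift [-0.0012  0.0035  0.1523] turn -0.2 tilt -1.0
```

View pics/w7.png

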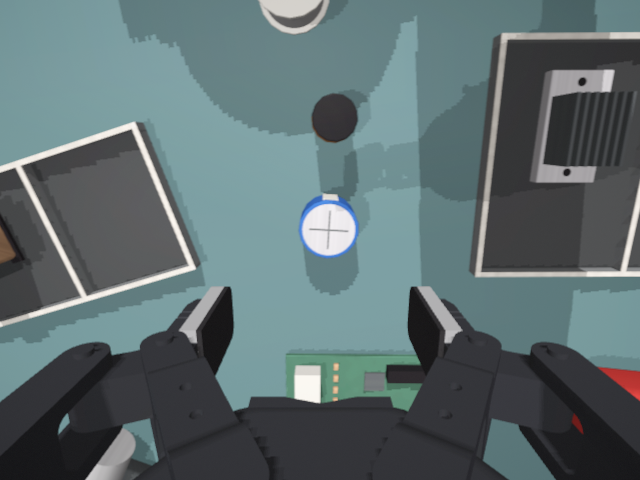

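The short cap's top is at (328,229), as predicted.

```bash

python3 -m pendant '[-0.001,0.001,0.03,0,0.075,-0.001,0.001,0.07,0,0.075,-0.001,0.001,0.1,0,0.075,-0.001,0.001,0.105,0,0.075,-0.001,0.001,0.105,0,0.075,-0.001,0.001,0.105,0,0.075,-0.001,0.001,0.105,0,0.075,-0.001,0.001,0.105,0,0.075]' 
python3 go.py 0.6178 0.0082 0.012 174.2
```

```text
time_s: 27.93
position: [0.6193, 0.0088, 0.0613]
tool_rot: [0.157, 3.135, 0.0]
ft_force: [0.4, 0.2, 0.4]
width: 0.075
finger_force: 0.0
t 27.9 pos [0.6193 0.0088 0.0613] yaw 174.2 q [ 1. 31. -1. 58.  0.  7.] w 0.075
shift [ 0.0016 -0.0008  0.0493] turn 0.0 tilt -1.0
```

```bash

python3 -m pendant '[0.001,-0.001,0.02,0,0.075,0.001,-0.001,0.04,0,0.075,0.001,-0.001,0.048,0,0.075,0.001,-0.001,0.049,0,0.075,0.001,-0.001,0.049,0,0.075,0.001,-0.001,0.049,0,0.06,0.001,-0.001,0.049,0,0.045,0.001,-0.001,0.049,0,0.035]' 50
python3 -m pendant '[0,0,0,0,0.035,0,0,0,0,0.035,0,0,0,0,0.035,0,0,-0.01,0,0.035,0,0,-0.04,0,0.035,0,0,-0.08,0,0.035,0,0,-0.11,0,0.035,0,0,-0.12,0,0.035]'
python3 go.py 0.586 -0.1665 0.13 100.9
```

```text
time_s: 28.6
position: [0.6178, 0.0078, 0.0117]
tool_rot: [0.158, 3.136, 0.0]
ft_force: [-7.1, -0.4, 14.2]
width: 0.0434
finger_force: 48.6
time_s: 29.27
position: [0.619, 0.0078, 0.1364]
tool_rot: [0.158, 3.131, 0.001]
ft_force: [1.1, 0.5, 0.7]
width: 0.0436
finger_force: 51.1
t 29.3 pos [0.619  0.0078 0.1364] yaw 174.2 q [ 1. 28.  5. 67. -0.  6.] w 0.044
shift [ 0.0154 -0.1767  0.0061] turn 73.3 tilt -1.0
```

```bash

python3 -m pendant '[0.0154,-0.035,0,7,0.035,0.0154,-0.07,0,14,0.035,0.0154,-0.105,0,21,0.035,0.0154,-0.14,0,28,0.035,0.0154,-0.176,0,35,0.035,0.0154,-0.176,0,42,0.035,0.0154,-0.176,0,49,0.035,0.0154,-0.176,0,56,0.035]' >/dev/null
python3 -m pendant '[0,0,0.02,7,0.035,0,0,0.04,14,0.035,0,0,0.06,17.3,0.035,0,0,0.08,17.3,0.035,0,0,0.09,17.3,0.035,0,0,0.09,17.3,0.035,0,0,0.09,17.3,0.035,0,0,0.09,17.3,0.035]'
python3 go.py 0.586 -0.1665 0.0165 100.9
```

```text
time_s: 30.6
position: [0.5847, -0.1661, 0.0417]
tool_rot: [1.998, 2.422, 0.001]
ft_force: [0.0, 0.2, 0.1]
width: 0.044
finger_force: 51.1
t 30.6 pos [ 0.5847 -0.1661  0.0417] yaw 101.0 q [-16.  31.  -5.  55.  -0.  63.] w 0.044
shift [-0.0007  0.0012  0.0252] turn 0.1 tilt -1.0
```

```bash

python3 -m pendant '[0,0.001,0.01,0,0.035,0,0.001,0.018,0,0.035,0,0.001,0.022,0,0.035,0,0.001,0.024,0,0.035,0,0.001,0.0245,0,0.035,0,0.001,0.0245,0,0.035,0,0.001,0.0245,0,0.035,0,0.001,0.0245,0,0.035]'
```

```text
time_s: 31.27
position: [0.5849, -0.1656, 0.0158]
tool_rot: [-2.0, -2.423, 0.0]
ft_force: [-0.9, 0.7, 1.4]
width: 0.0434
finger_force: 51.4
```

Just in contact. I'll release, lift clear, back off towards the robot and check with both cameras.

```bash

python3 -m pendant '[0,0,0,0,0.045,0,0,0,0,0.055,0,0,0,0,0.06,0,0,0,0,0.06,0,0,-0.01,0,0.06,0,0,-0.04,0,0.06,0,0,-0.08,0,0.06,0,0,-0.12,0,0.06]'
python3 -m pendant '[0.04,-0.04,-0.03,0,0.06,0.04,-0.08,-0.06,0,0.06,0.04,-0.12,-0.06,0,0.06,0.04,-0.16,-0.06,0,0.06,0.04,-0.2,-0.06,0,0.06,0.04,-0.2,-0.06,0,0.06,0.04,-0.2,-0.06,0,0.06,0.04,-0.2,-0.06,0,0.06]'
python3 - <<'E'
from h import *
c=cap('top');d=cap('scene')
f=lambda i,a,b,w,h,s:cv2.resize(i[b:b+h,a:a+w],(s*w,s*h),interpolation=cv2.INTER_CUBIC)
a=f(c['img'],190,190,270,120,3)[:,:800];b=f(d['img'],165,80,270,150,3)[:,:800]
cv2.imwrite('pics/ta.png',a[:,:,::-1]);cv2.imwrite('pics/full.png',np.vstack([cv2.resize(a,(600,270)),cv2.resize(d['img'][90:400,80:520],(600,330))[:, :]])[:,:,::-1])
np.save('ct.npy',c,allow_pickle=True)
E
```

```text
time_s: 31.93
position: [0.5841, -0.1654, 0.1375]
tool_rot: [-1.999, -2.422, 0.001]
ft_force: [0.4, 0.4, 0.7]
width: 0.0599
finger_force: 0.0
time_s: 32.6
position: [0.3807, -0.1646, 0.1969]
tool_rot: [2.0, 2.42, 0.001]
ft_force: [-0.3, 0.4, -0.1]
width: 0.0597
finger_force: 0.0
```

View pics/full.png

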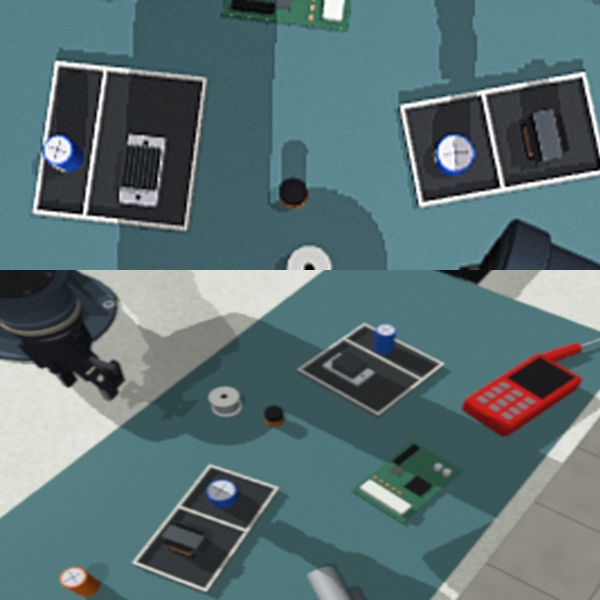

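Both kits look right: the heat sink is centred on the plate, the tall cap stands in the narrow compartment at crop (60,150), and the transformer and short cap are in their compartments. I'll check the numbers quickly before handing in.

```bash
python3 - <<'E'
from h import *
c=np.load('ct.npy',allow_pickle=True).item();i=c['img'];hsv=cv2.cvtColor(i,cv2.COLOR_RGB2HSV)
def fr(p,o,a):
    a=np.radians(a);d=p[:2]*1000-o;return [round(float(d@[np.cos(a),np.sin(a)]),1),round(float(d@[-np.sin(a),np.cos(a)]),1)]
def ctr(m,x0,y0,x1,y1):
    k=np.zeros(m.shape,np.uint8);k[y0:y1,x0:x1]=m[y0:y1,x0:x1]
    q=max(cv2.findContours(k,0,1)[0],key=cv2.contourArea);return cv2.minAreaRect(q)[0]
blue=(hsv[...,0]>105)&(hsv[...,0]<125)&(hsv[...,1]>150);sil=(hsv[...,1]<60)&(hsv[...,2]>120)
sq=np.array([592.7,222.1]);lo=np.array([604.8,-222.])
print('tall',fr(ray(c,216.7,256.7,.069),sq,-5.8))
print('short',fr(ray(c,392.2,258.4,.036),lo,10.9))
print('trafo',fr(ray(c,190+548/2.25,190+135/2.25,.05),lo,10.9))
pale=ctr(sil,238,240,270,290);print('plate',fr(ray(c,*pale,.014),sq,-5.8),'hs',fr(ray(c,190+144.5/2.25,190+168/2.25,.042),sq,-5.8))
E
```

```text
tall [-20.7, 55.9]
short [-10.7, 60.4]
trafo [-9.8, -45.2]
plate [-49.3, -28.5] hs [-27.2, -36.6]
```

View pics/ta.png

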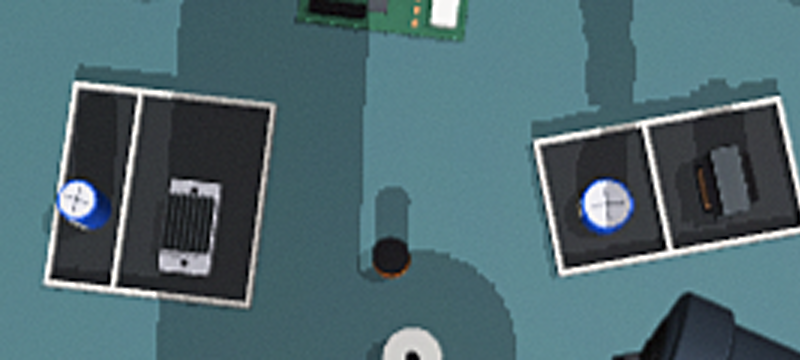

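Measured in the crop, the plate centre is (190,227) and the heat sink top centre is (189,222). Allowing for parallax they agree to about 3 mm. The tall cap, short cap and transformer are all well inside their limits, so I'm handing in.

```bash
python3 -c "
from plant import robot
print(robot.close_job())"
```

```text
the job is handed in; nothing more can be done
None
```

I placed all five parts and handed the job in after about 33 s of robot time. The final camera check put them all within limits and showed the reel, jar and board undisturbed, but the hand-in gave no verdict.

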